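Open the counterweighted bath lid and load the cassette

ROBOT

A 6-joint arm with a two-finger parallel gripper is mounted at the origin on the work surface. World frame = base frame: x ahead of the robot, y to its left, z up, the work surface at z = 0. Lengths are in mm, angles in rad, forces in N, time in s.
With the tool pointing down it reaches from about 300 to 750 mm from the base axis. Payload 8.5 kg.
Tool frame: the origin (TCP) lies midway between the tips of the shut fingers; the grasp point (between the pads) lies 19 mm behind it (bot.pinch_z is the distance from the TCP to the grasp point, in mm); z points along the fingers, y is the direction in which the jaws open and shut (so a half turn about z gives the same grasp; the last joint's range is limited). The gripper opens to 85 mm and grips with 20 to 120 N. Pads are 22 mm wide; open, the fingers measure 114 mm over their backs; the gripper's body (76 mm by 85 mm) begins 54 mm behind the grasp point. The pads swing forward as they close: fully open they stand 13 mm farther back than shut.
Start: joints at [-1.56, 0.381, 1.297, -0, 1.464, -0.215], TCP at [123.133, -536.021, 231.322] pointing down, gripper open.
Joint ranges: [-3.11, 3.11], [-0.89, 2.33], [0.22, 2.48], [-1.42, 4.56], [0.17, 2.85], [-2.88, 2.88]. Speed limits (rad/s): [2.39, 2.39, 3.14, 3.14, 3.14, 3.14].

INTERFACE

Orientations are given as a rotation vector (axis times angle).
In Python, from workcell import bot, viewer, ticket, trace, pinpoint gives the robot as it stands. The module is installed in compiled form; this text tells all that it offers.
- The arm moves only by the tool drive_tool, never from a script. Its argument "deltas" is a list that holds one entry, the list of rows, each a list of 5 numbers: the opening in per cent of the stroke, from 0 (shut) to 100 (fully open), then the shift along the tool's x, y, z scaled (see below), then the turn about the tool's z scaled (see below). A call has 1 to 12 rows; each row shifts and turns the commanded pose from where the row before left it, along the tool's axes as they then stand; what a row does not reach is not made up. The controller multiplies each number of a shift by 0.02 m and each number of a turn by 10 degrees. A row lasts 1/8 s, in which the tool goes at most 62.5 mm and 10.7 degrees, less where a joint would pass 70% of its speed; a pose out of reach is approached as far as the arm can. A call with a number of a shift or a turn outside -1 to 1 is refused whole. A call with a gripper value outside its range is refused whole. The fingers move at their own pace and stop on an object; the grip force is fixed at half the most. Time passes only in rows, so rows that do not move let the fingers close. It gives the time, the measured TCP pose, the force and the opening at its end, in the units of the state.
- bot.sense(): the state, without advancing time (a new reading comes with each control period).
- viewer.camera(name): name is "scene" or "top" or "wrist"; returns the picture (420x560x3 uint8, red, green, blue); there is no depth.
- viewer.camera_info(name): a dict with "fx", "fy", "cx", "cy" (pixels), "rvec" (rotation vector, rad) and "tvec" (3), from world to camera coordinates, as OpenCV has them; the wrist camera has in their place "tool_from_camera" (4x4, takes a point from camera to tool coordinates, whose origin is the TCP and whose axes are the flange's). Camera axes: x right, y down, z forward; pixel columns grow to the right and rows downward; lengths in mm; the calibration is good to about 2 mm. A picture is of the moment at which its call begins: read the wrist's pose just before it. camera_info takes no time and is no camera call.
- ticket.job_done(): hands the job in, once; it reports no verdict.
Trained networks look in the newest picture that a camera, given by its name, has taken for a name from the list of things; names that differ only in an ending like _2 or _b are one class to them, and where a whole thing is asked for, a point or a joint stands for the part that bears it (a point fixed in the world has none). Each returns a list of dicts, best first, with "conf" (0 to 1); they miss things now and then, are a little off and sometimes report something else, mostly with a low value. They report only what shows in the picture. A call takes as long as a camera call. They do not tell look-alikes from the thing itself.
- trace(camera, label): "mask" (420x560 bool, what is visible of it) and "point" ([column, row] in pixels, amid what is visible of it).
- pinpoint(camera, label): "point" ([column, row] in pixels: a listed point, or the origin of a listed thing).
The state is a dict: "t": time; "q": joint angles; "dq": joint speeds; "joint_efforts": joint torques, N m; "ee_pos": TCP position; "ee_rot": TCP orientation; "contact_force": force on the tool from outside, world axes, zero at the start; "torque": the same for the moment, N m; "finger_gap": finger opening in mm.
Only numpy, scipy, OpenCV 4.12 (cv2) and the standard library are available. Lean on these libraries where they do the work, as an engineer would, in place of code of your own. Each camera call takes 0.05 s, during which the arm holds its last target.

TASK

Take hold of the bar of the instrument bath's counterweighted lid, lift it past its balance point and ease it over, without letting it swing or wrenching the bar on its soft rubber mounts, until it rests wide open by itself when you let go. Then set the instrument cassette down upright, flat on the floor of the open bath, without dropping it, and leave it there. Do not push the bottle, jar or dish about.

Things in the scene. Friction and masses are not known exactly. Their poses are not given: they have to be found in the camera images.
- bath: Bench-top instrument bath, grey and steel, fixed. Origin: counter level under the centre of its tank; x from its front (robot side) to its rear, y along its width, z up. Tank under the lid, open upward: inside 96 mm (x) by 200 mm (y), floor 30 mm, rim 100 mm above the counter, walls 10 mm (front, rear) and 20 mm (sides). Behind it a hood, and cheeks 145 mm high (x 35 to 135, |y| 120 to 142).
- lid (a joint): Lid angle, rad: 0 shut (level), grows as the bar is lifted up and over to the rear, 1.75 at the open stop. The steel lid, 226 mm wide, turns about a pivot hidden in the hood, parallel to the bath's y, level with the bar when shut. The pivot is 175 to 210 mm behind the bar, set differently on each machine, as is its place in the bath: find the bar's arc by feel. Almost no friction.
- bar (a point): Centre of the lid's grab bar: round steel, 12 mm thick, 120 mm long, along the bath's y, in front of the lid, held at its ends by two arms; 45 to 80 mm from the bar's axis to the lid's edge; 110 mm above the counter when shut. Axes: the bath's when shut; they turn with the lid. The gripped bar can turn between the pads, so the hand can point down all the way.
- bar_pull (a joint): How far the bar is displaced on its rubber mounts along the lid's arms (m): 0 relaxed, positive away from the pivot, negative towards it. It gives 1 mm per 3 N; more than 4 mm either way is wrenching.
- bar_push (a joint): The same across the arms, positive the way the lid opens; 1 mm per 3 N, over 4 mm either way is wrenching (also against the open stop). The counterweight, a steel roller over the pivot, differs: lifting takes 3 to 6 N at the bar when shut, nothing at a balance point somewhere in 0.7 to 1.2 rad; beyond it the lid pulls open with up to 5 N and would slam if let go.
- cassette_handle (a point): Centre of the cassette's handle, 46 mm above its underside. The cassette (200 to 330 g), on a thin blue mat at the robot's right, is a steel box 50 mm (x) by 100 mm (y), 22 mm high; the handle is an upright grey plate on its middle, 40 mm (x) long, 12 mm (y) thick, 22 to 70 mm above the underside. To fit the bath, its x axis goes along the bath's x, either way round.
- cassette: The same cassette; origin at the centre of its underside, axes as for its handle.
- bottle: White bottle, 60 mm in diameter, 160 mm high, to the left of the bath; origin at the centre of its underside. Leave alone.
- jar: Glass jar with steel cap, 64 mm in diameter, 90 mm high, to the right of the bath; origin at the centre of its underside. Leave alone.
- dish: Steel dish, 100 mm in diameter, 35 mm high, to the left in front of the bath; origin at the centre of its underside. Leave alone.
Things that resemble listed ones, but are neither listed nor needed, are in the scene too. Leave any yellow look-alike of the cassette alone.

How it is judged:
By the outcome, as a careful person would: the job done as asked, in the order asked, and still so for the second after the job is handed in, with the robot touching nothing.
It also fails if it takes over 72 s, if anything falls off the work surface, if the arm or the gripper's body presses on something with over 40 N, if the wrist force passes 120 N, or if a joint passes its speed limit or range.

## Working session

There is one attempt and no reset: what is moved stays moved. The work goes in short steps, Python scripts to look and compute and a tool call to move; the robot and the scene stay as the last step left them, time stands still between calls to the robot, and variables do not carry over. Pictures are saved under pics/ and viewed, and the job is handed in when it is done.

Besides the shell and the picture viewer there is one more tool, called after "Emit:" as a command line: name --argument value ..., lists and objects as JSON in quotes. drive_tool: Moves the arm, as the interface text tells. Shifts and turns lie within -1 to 1; 1 stands for 0.02 m of shift or 10 degrees of turn. Its arguments: {"type":"object","properties":{"deltas":{"type":"array","items":{"type":"array","items":{"type":"array","items":{"type":"number"}}}}},"required":["deltas"]}

```bash
ls; mkdir -p pics
cat > h.py <<'E'
import numpy as np, cv2
from workcell import bot, viewer, ticket, trace, pinpoint
def save(img,n): cv2.imwrite('pics/'+n+'.png', cv2.cvtColor(img,cv2.COLOR_RGB2BGR))
def ray(cam,px,st=None):
    i=viewer.camera_info(cam)
    d=np.array([(px[0]-i['cx'])/i['fx'],(px[1]-i['cy'])/i['fy'],1.])
    if cam=='wrist':
        st=st or bot.sense()
        T=np.array(i['tool_from_camera']);R=cv2.Rodrigues(np.array(st['ee_rot'],float))[0]
        return R@T[:3,3]+np.array(st['ee_pos']), R@T[:3,:3]@d
    R=cv2.Rodrigues(np.array(i['rvec'],float))[0];t=np.array(i['tvec'],float).ravel()
    return -R.T@t, R.T@d
def atz(cam,px,z,st=None):
    o,d=ray(cam,px,st); return o+d*(z-o[2])/d[2]
def tri(rays):
    A=np.zeros((3,3));b=np.zeros(3)
    for o,d in rays:
        d=d/np.linalg.norm(d);P=np.eye(3)-np.outer(d,d);A+=P;b+=P@o
    p=np.linalg.solve(A,b)
    return p,[np.linalg.norm((np.eye(3)-np.outer(d,d)/(d@d))@(p-o)) for o,d in rays]
E
cat > a.py <<'E'
from h import *
np.set_printoptions(precision=1,suppress=True)
s=bot.sense();print(s, bot.pinch_z)
for c in ['scene','top']:
    save(viewer.camera(c),c+'0')
    for l in ['bar','cassette_handle','cassette','bath','bottle','jar','dish']:
        print(c,l,[(np.round(r['point'],1),round(r['conf'],2)) for r in pinpoint(c,l)])
E
python3 a.py
```

```text
pics
{'t': 0.0, 'q': array([-1.6,  0.4,  1.3, -0. ,  1.5, -0.2]), 'dq': array([-0., -0., -0.,  0.,  0., -0.]), 'joint_efforts': array([  0. , -44.8, -23.1,  -0. ,   0. ,   0. ]), 'ee_pos': array([ 123.1, -535.7,  230.7]), 'ee_rot': array([-3.1, -0.4, -0. ]), 'contact_force': array([-0.9, -0.5,  0. ]), 'torque': array([ 0., -0.,  0.]), 'finger_gap': 85.24303805656932} 18.700000000000003
scene bar [(array([312.7, 240.9]), 0.71)]
scene cassette_handle [(array([263.2, 118.8]), 0.88), (array([224.2, 150. ]), 0.65), (array([273.3, 189.3]), 0.64)]
scene cassette [(array([228.9, 158.6]), 0.9), (array([262.8, 131.4]), 0.85), (array([273. , 191.2]), 0.81)]
scene bath [(array([281. , 272.3]), 0.85)]
scene bottle [(array([354.9, 349.7]), 0.76), (array([368.7, 277.2]), 0.52)]
scene jar [(array([168.4, 191.9]), 0.84)]
scene dish [(array([369.1, 278.1]), 0.9)]
top bar [(array([165.6, 180.3]), 0.72), (array([249.5, 201.6]), 0.5)]
top cassette_handle [(array([326.9, 214.9]), 0.93), (array([397.2, 206.7]), 0.82)]
top cassette [(array([392.5, 210.8]), 0.96), (array([325.2, 218.3]), 0.91)]
top bath [(array([257.5, 172.2]), 0.78)]
top bottle [(array([161. , 179.4]), 0.63)]
top jar [(array([389.5, 145.2]), 0.91)]
top dish [(array([203.2, 234. ]), 0.9)]
```

View pics/scene0.png

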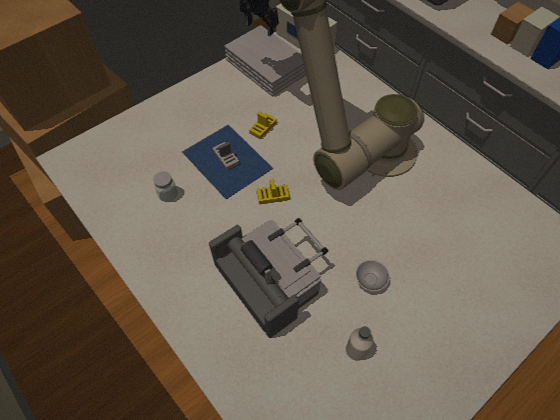

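View pics/top0.png

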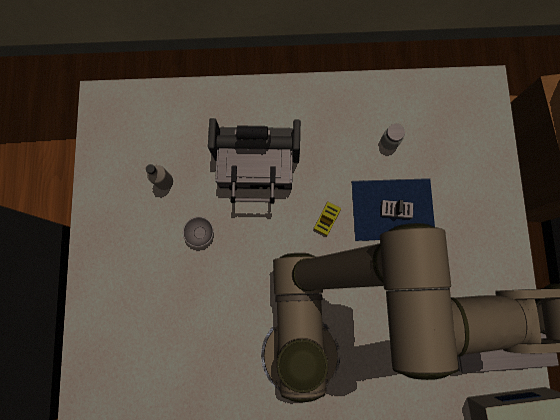

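```bash
cat > b.py <<'E'
from h import *
np.set_printoptions(precision=1,suppress=True)
print('bar top',atz('top',[249.5,201.6],110),atz('scene',[312.7,240.9],110))
print('bar tri',tri([ray('top',[249.5,201.6]),ray('scene',[312.7,240.9])]))
print('bath',atz('top',[257.5,172.2],0),atz('scene',[281,272.3],0))
for p in [[326.9,214.9],[397.2,206.7]]: print('hand',atz('top',p,46))
for p in [[325.2,218.3],[392.5,210.8]]: print('cas',atz('top',p,0))
for p in [[263.2,118.8],[224.2,150],[273.3,189.3]]: print('hand s',atz('scene',p,46))
for p in [[228.9,158.6],[262.8,131.4],[273,191.2]]: print('cas s',atz('scene',p,0))
print('jar',atz('top',[389.5,145.2],0),atz('scene',[168.4,191.9],0))
print('bottle',atz('top',[161,179.4],0),atz('scene',[354.9,349.7],0))
print('dish',atz('top',[203.2,234],0),atz('scene',[369.1,278.1],0))
print(viewer.camera_info('wrist'))
E
python3 b.py
```

```text
bar top [464.9 140.6 110. ] [480.3 151.  110. ]
bar tri (array([470.3, 142.4,  85.8]), [np.float64(0.37012188820590713), np.float64(0.37012188820587155)])
bath [588.6 121.6   0. ] [579.3 129.1   0. ]
hand [427.3 -99.8  46. ]
hand [ 446.5 -324.    46. ]
cas [424.2 -97.9   0. ]
cas [ 442.1 -319.3    0. ]
hand s [ 262.5 -351.2   46. ]
hand s [ 452.1 -324.    46. ]
hand s [426.6 -93.4  46. ]
cas s [ 443.4 -316.6    0. ]
cas s [ 275.9 -339.3    0. ]
cas s [ 412.5 -113.4    0. ]
jar [ 667.6 -326.7   -0. ] [ 679. -331.    0.]
bottle [574.8 447.7   0. ] [571.9 435.9   0. ]
dish [384.8 303.9   0. ] [390.8 311.3   0. ]
{'fx': 346.37438939677554, 'fy': 346.37438939677554, 'cx': 279.4711706721157, 'cy': 214.05556854224514, 'tool_from_camera': array([[  -0. ,   -1. ,   -0.3,   78.1],
       [   1. ,   -0. ,    0. ,   -0.2],
       [  -0. ,   -0.3,    1. , -143.1],
       [   0. ,    0. ,    0. ,    1. ]])}
```

The scene view shows the bath with its bar running from about (298,222) to (326,250), the grey cassette on the blue mat at (228,155), and two yellow decoys. In the top view the bar is near (252,216), so the network's row of 201 is off. I'll zoom in to get the bar ends.

Run:
```python
import cv2
a=cv2.imread('pics/top0.png')[110:225,200:310];b=cv2.imread('pics/scene0.png')[205:340,200:340]
c=cv2.imread('pics/top0.png')[190:230,370:430]
cv2.imwrite('pics/z1.png',cv2.resize(a,None,fx=5,fy=5,interpolation=cv2.INTER_CUBIC)*2 if 0 else cv2.convertScaleAbs(cv2.resize(a,None,fx=5,fy=5,interpolation=cv2.INTER_CUBIC),alpha=1.5))
cv2.imwrite('pics/z2.png',cv2.convertScaleAbs(cv2.resize(b,None,fx=4,fy=4,interpolation=cv2.INTER_CUBIC),alpha=1.5))
cv2.imwrite('pics/z3.png',cv2.convertScaleAbs(cv2.resize(c,None,fx=8,fy=8,interpolation=cv2.INTER_CUBIC),alpha=1.5))
```

```text
(no output)
```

View pics/z1.png

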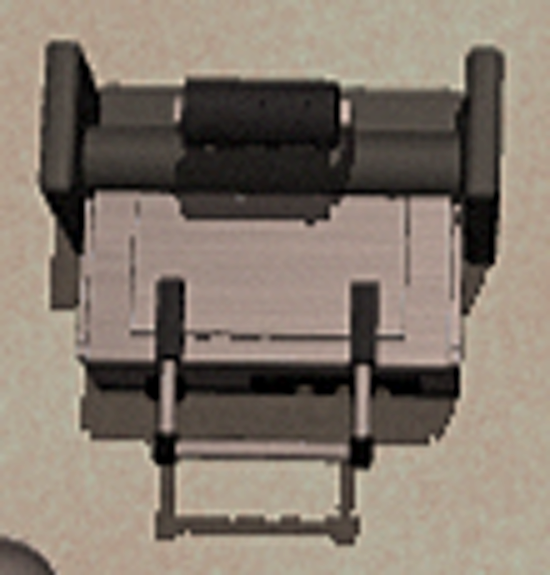

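View pics/z2.png

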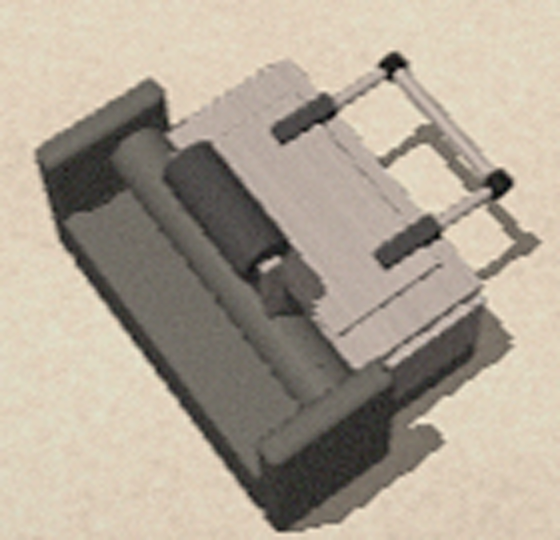

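View pics/z3.png

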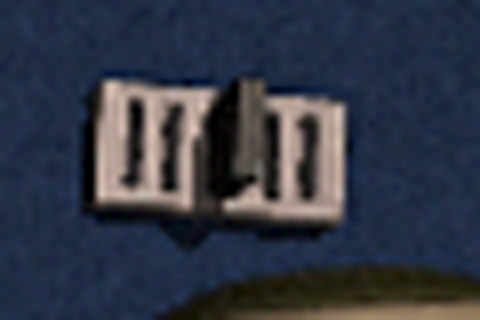

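The brightened zoom shows that the frame at row 216 was the bar's shadow. The real bar ends are at about (233,199.8) and (272.4,200.4) in the top view, and (298,221.3) and (324.5,250.5) in the scene view.

Run:
```python
from h import *
np.set_printoptions(precision=1,suppress=True)
for t,s in [([233,199.8],[298,221.3]),([272.4,200.4],[324.5,250.5])]:
    print(atz('top',t,110),atz('scene',s,110))
L=tri([ray('top',[233,199.8]),ray('scene',[324.5,250.5])]);R=tri([ray('top',[272.4,200.4]),ray('scene',[298,221.3])]);print(L,R,(L[0]+R[0])/2)
z=lambda x,y:[200+x/5,110+y/5]
print('lid front',atz('top',z(80,357),110),atz('top',z(460,362),110))
print('cheek R front top',atz('top',z(483,190),145),'L',atz('top',z(60,185),145))
print('cheek rear',atz('top',z(483,50),145),'L',atz('top',z(62,45),145))
y=lambda x,y:[370+x/8,190+y/8]
for c in [(105,80),(345,100),(340,222),(92,210)]: print('cas',atz('top',y(*c),22))
print('handle top ends',atz('top',y(250,82),70), atz('top',y(235,185),70))
R=cv2.Rodrigues(np.array(bot.sense()['ee_rot']))[0];print(R)
```

```text
[472.3 191.2 110. ] [470.1  75.3 110. ]
[466.4  70.3 110. ] [475.3 195.1 110. ]
(array([473.2, 192.5, 104. ]), [np.float64(0.6715054127233703), np.float64(0.671505412723424)]) (array([467.5,  71.3, 102.4]), [np.float64(0.8930329049858202), np.float64(0.893032904985904)]) [470.3 131.9 103.2]
lid front [532.3 243.6 110. ] [521.1   8.4 110. ]
cheek R front top [619.7  -8.7 145. ] L [632.2 250.1 145. ]
cheek rear [710.1 -11.9 145. ] L [723.3 249.  145. ]
cas [ 474.7 -286.5   22. ]
cas [ 463.3 -382.5   22. ]
cas [ 413.3 -376.1   22. ]
cas [ 421.4 -277.4   22. ]
handle top ends [ 462.1 -332.1   70. ] [ 421.4 -323.    70. ]
[[ 1.   0.2 -0. ]
 [ 0.2 -1.  -0. ]
 [-0.   0.  -1. ]]
```

```bash
cat > plan.py <<'E'
from h import *
# plan rows to target pos (TCP) & yaw of tool y (rad), tool down
def plan(p,R,target,yang,maxs=0.95,maxt=0.95):
    p=np.array(p,float);R=np.array(R);target=np.array(target,float);rows=[]
    for k in range(80):
        cur=np.arctan2(R[1,1],R[0,1]);dw=(yang-cur+np.pi)%(2*np.pi)-np.pi
        d=R.T@(target-p); tt=-dw*180/np.pi/10
        if np.linalg.norm(d)<.3 and abs(tt)<.01: break
        m=max(abs(d).max()/20/maxs,1e-9); s=d/20/max(m,1); s=np.round(s,2)
        t=round(float(np.clip(tt,-maxt,maxt)),2)
        rows.append([*s.tolist(),t]); p=p+R@(s*20)
        R=R@cv2.Rodrigues(np.array([0,0,np.radians(10*t)]))[0]
    return rows,p,R
E
python3 - <<'E'
from plan import *
s=bot.sense();R=cv2.Rodrigues(s['ee_rot'])[0]
print(s['ee_pos'],R)
r,p,R=plan(s['ee_pos'],R,[470,130,235],np.radians(-2.75))
print(len(r));[print([50]+x) for x in r];print(p)
E
```

```text
[ 123.13876232 -536.03048787  231.33811377] [[ 9.74606108e-01  2.23926182e-01 -1.81441788e-05]
 [ 2.23926181e-01 -9.74606107e-01 -2.75719467e-05]
 [-2.38575083e-05  2.28088310e-05 -9.99999999e-01]]
36
[50, 0.81, -0.95, -0.01, -0.95]
[50, 0.95, -0.8, -0.01, -0.95]
[50, 0.95, -0.56, -0.01, -0.95]
[50, 0.95, -0.37, -0.0, -0.95]
[50, 0.95, -0.19, -0.0, -0.95]
[50, 0.95, -0.03, -0.0, -0.95]
[50, 0.95, 0.12, -0.0, -0.95]
[50, 0.95, 0.29, -0.01, -0.78]
[50, 0.95, 0.44, -0.01, -0.0]
[50, 0.95, 0.44, -0.01, -0.0]
[50, 0.95, 0.44, -0.0, -0.0]
[50, 0.95, 0.44, -0.01, -0.0]
[50, 0.95, 0.44, -0.0, -0.0]
[50, 0.95, 0.44, -0.01, -0.0]
[50, 0.95, 0.44, -0.0, -0.0]
[50, 0.95, 0.44, -0.01, -0.0]
[50, 0.95, 0.44, -0.0, -0.0]
[50, 0.95, 0.44, -0.01, -0.0]
[50, 0.95, 0.44, -0.0, -0.0]
[50, 0.95, 0.44, -0.01, -0.0]
[50, 0.95, 0.44, -0.0, -0.0]
[50, 0.95, 0.44, -0.01, -0.0]
[50, 0.95, 0.44, -0.0, -0.0]
[50, 0.95, 0.44, -0.01, -0.0]
[50, 0.95, 0.44, -0.0, -0.0]
[50, 0.95, 0.43, -0.01, -0.0]
[50, 0.95, 0.44, -0.0, -0.0]
[50, 0.95, 0.43, -0.01, -0.0]
[50, 0.95, 0.44, -0.0, -0.0]
[50, 0.95, 0.43, -0.01, -0.0]
[50, 0.95, 0.44, -0.0, -0.0]
[50, 0.95, 0.43, -0.01, -0.0]
[50, 0.95, 0.44, -0.0, -0.0]
[50, 0.95, 0.43, -0.01, -0.0]
[50, 0.95, 0.44, -0.0, -0.0]
[50, 0.74, 0.34, -0.0, -0.0]
[470.03482657 129.91005922 234.91345835]
```

Emit:
drive_tool --deltas '[[[50, 0.81, -0.95, 0, -0.95], [50, 0.95, -0.8, 0, -0.95], [50, 0.95, -0.56, 0, -0.95], [50, 0.95, -0.37, 0, -0.95], [50, 0.95, -0.19, 0, -0.95], [50, 0.95, -0.03, 0, -0.95], [50, 0.95, 0.12, 0, -0.95], [50, 0.95, 0.29, 0, -0.78], [50, 0.95, 0.44, 0, 0], [50, 0.95, 0.44, 0, 0], [50, 0.95, 0.44, 0, 0], [50, 0.95, 0.44, 0, 0]]]'

```text
t: 2.3
ee_pos: [240.8, -310.2, 231.4]
ee_rot: [2.276, 2.165, -0.0]
contact_force: [0.3, 0.5, -0.4]
finger_gap: 42.5
```

Emit:
drive_tool --deltas '[[[50, 0.95, 0.44, 0, 0], [50, 0.95, 0.44, 0, 0], [50, 0.95, 0.44, 0, 0], [50, 0.95, 0.44, 0, 0], [50, 0.95, 0.44, 0, 0], [50, 0.95, 0.44, 0, 0], [50, 0.95, 0.44, 0, 0], [50, 0.95, 0.44, 0, 0], [50, 0.95, 0.44, 0, 0], [50, 0.95, 0.44, 0, 0], [50, 0.95, 0.44, 0, 0], [50, 0.95, 0.44, 0, 0]]]'

```text
t: 3.8
ee_pos: [356.9, -87.5, 231.4]
ee_rot: [2.276, 2.165, 0.0]
contact_force: [-0.2, -1.0, 0.8]
finger_gap: 42.5
```

Emit:
drive_tool --deltas '[[[50, 0.95, 0.44, 0, 0], [50, 0.95, 0.44, 0, 0], [50, 0.95, 0.44, 0, 0], [50, 0.95, 0.44, 0, 0], [50, 0.95, 0.44, 0, 0], [50, 0.95, 0.44, 0, 0], [50, 0.95, 0.44, 0, 0], [50, 0.95, 0.44, 0, 0], [50, 0.95, 0.44, 0, 0], [50, 0.95, 0.44, 0, 0], [50, 0.95, 0.44, 0, 0], [50, 0.74, 0.34, 0, 0]]]'

```text
t: 5.3
ee_pos: [471.0, 131.0, 231.3]
ee_rot: [-2.275, -2.166, 0.0]
contact_force: [0.5, -0.2, 0.7]
finger_gap: 42.8
```

Run:
```python
from h import *
np.set_printoptions(precision=1,suppress=True)
s=bot.sense();im=viewer.camera('wrist');save(im,'w1')
print(s['ee_pos'],s['ee_rot'])
for r in pinpoint('wrist','bar'): print(r['point'],r['conf'],atz('wrist',r['point'],110,s))
```

```text
[471.  131.  231.3] [-2.3 -2.2  0. ]
[282.8, 200.4] 0.9 [472.9 135.4 110. ]
```

View pics/w1.png

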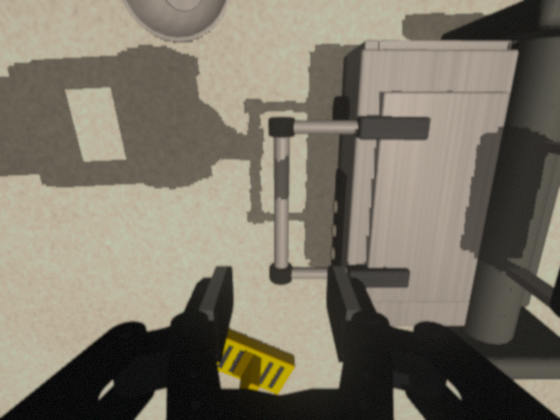

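The wrist view shows the bar from about (282,127) to (280,273), nearly centred between the fingers in columns, with the lid edge at about column 345.

Run:
```python
from h import *
np.set_printoptions(precision=2,suppress=True)
s=bot.sense()
R=cv2.Rodrigues(s['ee_rot'])[0];print(R)
im=cv2.imread('pics/w1.png')
# bar column centers
g=cv2.cvtColor(im,cv2.COLOR_BGR2GRAY)
for r in (145,160,225,240,255): print(r,g[r,268:298].tolist())
for p in ([282,127],[281,273],[345,90],[368,47],[355,310]): 
    q=atz('wrist',p,110,s);print(p,q,R.T@(q-s['ee_pos']))
```

```text
[[ 0.05  1.   -0.  ]
 [ 1.   -0.05  0.  ]
 [ 0.   -0.   -1.  ]]
145 [179, 179, 179, 178, 169, 140, 109, 101, 114, 127, 136, 143, 151, 163, 168, 168, 160, 148, 139, 130, 126, 139, 164, 176, 177, 177, 178, 178, 180, 180]
160 [180, 179, 180, 179, 171, 141, 101, 82, 93, 116, 126, 125, 113, 106, 106, 101, 94, 85, 81, 79, 94, 134, 166, 178, 182, 180, 182, 182, 181, 181]
225 [181, 182, 183, 185, 181, 162, 125, 105, 116, 126, 138, 146, 151, 160, 163, 159, 152, 143, 135, 127, 142, 166, 178, 179, 181, 179, 180, 182, 182, 182]
240 [180, 182, 182, 181, 179, 159, 123, 106, 117, 130, 139, 145, 150, 158, 160, 157, 149, 142, 132, 129, 145, 170, 179, 181, 180, 181, 180, 181, 180, 179]
255 [179, 180, 176, 176, 172, 156, 122, 107, 117, 128, 139, 146, 152, 157, 159, 156, 148, 141, 129, 125, 141, 167, 178, 179, 179, 179, 180, 180, 184, 183]
[282, 127] [475.05 191.95 110.  ] [ 61.03   0.93 121.2 ]
[281, 273] [468.7   71.58 110.  ] [-59.51   0.32 121.18]
[345, 90] [521.46 215.61 110.  ] [ 86.86  46.17 121.2 ]
[368, 47] [537.11 242.99 110.  ] [114.96  60.5  121.21]
[355, 310] [532.19  32.18 110.  ] [-95.85  65.6  121.18]
```

Emit:
drive_tool --deltas '[[[50, 0.03, 0.03, 1, 0], [50, 0, 0, 1, 0], [50, 0, 0, 1, 0], [50, 0, 0, 1, 0], [50, 0, 0, 1, 0], [50, 0, 0, 1, 0], [50, 0, 0, 0.97, 0], [40, 0, 0, 0, 0], [24, 0, 0, 0, 0], [24, 0, 0, 0, 0]]]'

```text
t: 6.65
ee_pos: [472.0, 130.4, 92.7]
ee_rot: [2.274, 2.166, 0.002]
contact_force: [0.5, 0.5, 0.9]
finger_gap: 20.4
```

Run:
```python
from h import *
s=bot.sense();im=viewer.camera('wrist');save(im,'w2')
print(s['ee_pos'],s['finger_gap'],s['contact_force'])
```

```text
[472.01054761 130.36701534  92.72595469] 20.376283126472227 [0.53495694 0.52725419 0.91833549]
```

View pics/w2.png

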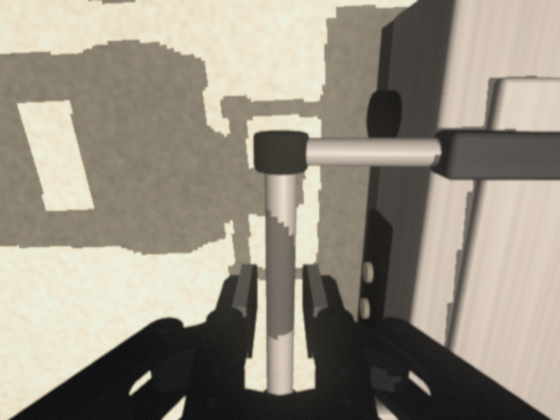

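The bar sits centred between the pads, at column 281 against a finger midline of about 280. I'll close gently while watching the force.

Emit:
drive_tool --deltas '[[[17, 0, 0, 0, 0], [17, 0, 0, 0, 0]]]'

```text
t: 6.95
ee_pos: [471.7, 130.4, 92.1]
ee_rot: [2.274, 2.167, 0.0]
contact_force: [0.1, 0.7, 0.2]
finger_gap: 14.7
```

Emit:
drive_tool --deltas '[[[10, 0, 0, 0, 0], [0, 0, 0, 0, 0], [0, 0, 0, 0, 0]]]'

```text
t: 7.32
ee_pos: [471.8, 130.4, 92.0]
ee_rot: [2.274, 2.167, 0.0]
contact_force: [1.4, -0.0, 1.4]
finger_gap: 9.5
```

Run:
```python
from h import *
s=bot.sense()
print(s['ee_pos'],s['finger_gap'],s['contact_force'],s['torque'])
```

```text
[471.83206281 130.41117048  91.98778902] 9.482651758913406 [ 1.40102916 -0.01576361  1.37553855] [ 0.0124338  -0.17917675 -0.06147438]
```

Emit:
drive_tool --deltas '[[[0, 0, 0, 0, 0], [0, 0, 0, 0, 0]]]'

```text
t: 7.58
ee_pos: [471.8, 130.4, 92.0]
ee_rot: [2.274, 2.167, 0.0]
contact_force: [2.1, -0.1, 0.0]
finger_gap: 9.9
```

Run:
```python
from h import *
s=bot.sense();im=viewer.camera('wrist');save(im,'w3')
print(s['ee_pos'],s['finger_gap'],s['contact_force'])
```

```text
[471.76293369 130.42896397  91.95866719] 9.900401103168086 [ 2.09363981 -0.14593779  0.04376089]
```

View pics/w3.png

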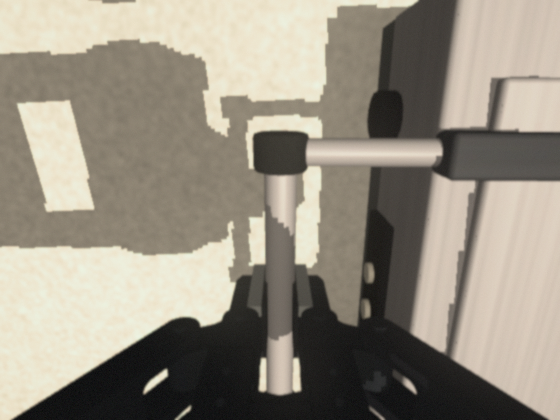

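```bash
cat > arc.py <<'E'
import numpy as np,sys
# arc.py L th0 th1 n  [u0 w0 current offsets] -> rows (tool y=+u, tool z=-w)
L,t0,t1,n=float(sys.argv[1]),float(sys.argv[2]),float(sys.argv[3]),int(sys.argv[4])
th=np.linspace(t0,t1,n+1);u=L*(1-np.cos(th));w=L*np.sin(th)
ue=we=0.
if len(sys.argv)>5: ue,we=float(sys.argv[5]),float(sys.argv[6]) # correction to add over call
U=u-u[0]+ue*np.linspace(0,1,n+1);W=w-w[0]+we*np.linspace(0,1,n+1)
pu=pw=0
rows=[]
for a,b in zip(U[1:],W[1:]):
    du=round((a-pu)/20,2);dw=round((b-pw)/20,2);pu+=du*20;pw+=dw*20
    rows.append([0,0,du,round(-dw,2),0])
print(rows,'end u,w',U[-1],W[-1])
E
python3 arc.py 192 0 0.3 12
```

```text
[[0, 0, np.float64(0.0), np.float64(-0.24), 0], [0, 0, np.float64(0.01), np.float64(-0.24), 0], [0, 0, np.float64(0.02), np.float64(-0.24), 0], [0, 0, np.float64(0.02), np.float64(-0.24), 0], [0, 0, np.float64(0.02), np.float64(-0.24), 0], [0, 0, np.float64(0.04), np.float64(-0.23), 0], [0, 0, np.float64(0.04), np.float64(-0.24), 0], [0, 0, np.float64(0.04), np.float64(-0.24), 0], [0, 0, np.float64(0.05), np.float64(-0.23), 0], [0, 0, np.float64(0.06), np.float64(-0.24), 0], [0, 0, np.float64(0.06), np.float64(-0.23), 0], [0, 0, np.float64(0.07), np.float64(-0.23), 0]] end u,w 8.575394087883652 56.73987967897719
```

Emit:
drive_tool --deltas '[[[0, 0, 0, -0.12, 0], [0, 0, 0, -0.2, 0], [0, 0, 0.02, -0.24, 0], [0, 0, 0.02, -0.24, 0], [0, 0, 0.02, -0.24, 0], [0, 0, 0.03, -0.24, 0], [0, 0, 0.04, -0.24, 0]]]'

```text
t: 8.5
ee_pos: [474.1, 130.3, 122.7]
ee_rot: [-2.274, -2.167, 0.001]
contact_force: [1.0, -0.6, -5.7]
finger_gap: 9.7
```

```bash
sed -i 's/rows.append.*/rows.append([0,0,float(du),float(round(-dw,2)),0])/' arc.py
python3 - <<'E'
from h import *
s=bot.sense()
print(s['ee_pos'],s['finger_gap'],s['contact_force'],s['torque'])
E
```

```text
[474.12000338 130.28427081 122.65633718] 9.677494111215806 [ 0.96355205 -0.61577098 -5.72545904] [-0.06944486  0.24639411 -0.07776851]
```

Emit:
drive_tool --deltas '[[[0, 0, 0.04, -0.24, 0], [0, 0, 0.05, -0.23, 0], [0, 0, 0.06, -0.24, 0], [0, 0, 0.06, -0.23, 0], [0, 0, 0.07, -0.23, 0], [0, 0, 0.07, -0.23, 0]]]'

```text
t: 9.25
ee_pos: [481.2, 130.0, 150.5]
ee_rot: [-2.274, -2.167, 0.001]
contact_force: [-1.7, -0.6, -3.1]
finger_gap: 9.9
```

```bash
python3 - <<'E'
from h import *
s=bot.sense()
print(s['ee_pos'],s['finger_gap'],s['contact_force'],s['torque'])
E
python3 arc.py 192 0.3 0.6 12
```

```text
[481.1613725  129.95111313 150.50676876] 9.871515012261035 [-1.68224113 -0.6418674  -3.09402835] [-0.05756295  0.36304918 -0.00229377]
[[0, 0, 0.07, -0.23, 0], [0, 0, 0.08, -0.22, 0], [0, 0, 0.09, -0.23, 0], [0, 0, 0.09, -0.22, 0], [0, 0, 0.1, -0.22, 0], [0, 0, 0.1, -0.22, 0], [0, 0, 0.1, -0.21, 0], [0, 0, 0.12, -0.22, 0], [0, 0, 0.11, -0.2, 0], [0, 0, 0.13, -0.21, 0], [0, 0, 0.12, -0.2, 0], [0, 0, 0.14, -0.2, 0]] end u,w 24.96016784945811 51.67147521286961
```

```bash
cat > fit.py <<'E'
from h import *
import json,os,sys
from scipy.optimize import least_squares
s=bot.sense();D=json.load(open('log.json')) if os.path.exists('log.json') else [[471.8,130.4,92.0,2.1,0,0.],[474.12,130.28,122.66,.96,-.62,-5.73],[481.16,129.95,150.51,-1.68,-.64,-3.09]]
n=[*map(float,s['ee_pos']),*map(float,s['contact_force'])]
if n[2]-D[-1][2]>1 or n[0]-D[-1][0]>1: D.append(n)
json.dump(D,open('log.json','w'))
D=np.array(D);e=np.array([.9988,-.048])
u=(D[:,:2]-D[0,:2])@e;w=D[:,2]-91.9;Fu=D[:,3:5]@e;Fw=D[:,5]
pu=u+Fu/3;pw=w+Fw/3
def f(x):
    L,u0,w0=x
    return np.r_[np.hypot(pu-(u0+L),pw-w0)-L,(L-192)/20,u0/1.0,w0/1.]
r=least_squares(f,[192,0.,0]);L,u0,w0=r.x
th=np.arctan2(pw-w0,u0+L-pu)
ft=Fu*np.sin(th)+Fw*np.cos(th);fr=-Fu*np.cos(th)+Fw*np.sin(th)
print('L,u0,w0',r.x.round(2),'res',r.fun.round(2))
for k in range(len(th)): print('th',th[k].round(3),'push mm',(-ft[k]/3).round(2),'pull',(-fr[k]/3).round(2))
print('now',n,s['finger_gap'],'u,w',u[-1],w[-1])
if len(sys.argv)>1:
    t1=float(sys.argv[1]);N=int(sys.argv[2]);push=float(sys.argv[3]) # desired push at end (mm)
    t=np.linspace(th[-1],t1,N+1)
    pus=np.linspace(-ft[-1]/3,push,N+1);pul=np.linspace(-fr[-1]/3,0,N+1)
    U=u0+L-(L+pul)*np.cos(t)+pus*np.sin(t);W=w0+(L+pul)*np.sin(t)+pus*np.cos(t)
    U-=U[0];W-=W[0];a=b=0;rows=[]
    for x,y in zip(U[1:],W[1:]):
        du=round((x-a)/20,2);dw=round((y-b)/20,2);a+=du*20;b+=dw*20;rows.append([0,0,float(du),float(-dw),0])
    print(rows)
E
python3 fit.py 0.55 10 0.7
```

```text
L,u0,w0 [1.9482e+02 3.4000e-01 3.0000e-02] res [-0.36 -0.17  0.2   0.14  0.34  0.03]
th 0.0 push mm -0.0 pull 0.7
th 0.149 push mm 1.84 pull 0.61
th 0.3 push mm 1.15 pull -0.22
now [481.16137249882485, 129.95111312987729, 150.50676876133363, -1.6822411336943843, -0.641867399360084, -3.0940283509223305] 9.871515012261035 u,w 9.370368000000015 58.609999999999985
[[0, 0, 0.07, -0.23, 0], [0, 0, 0.08, -0.23, 0], [0, 0, 0.09, -0.22, 0], [0, 0, 0.09, -0.23, 0], [0, 0, 0.1, -0.22, 0], [0, 0, 0.1, -0.22, 0], [0, 0, 0.11, -0.21, 0], [0, 0, 0.11, -0.22, 0], [0, 0, 0.12, -0.21, 0], [0, 0, 0.12, -0.21, 0]]
```

Emit:
drive_tool --deltas '[[[0, 0, 0.07, -0.23, 0], [0, 0, 0.08, -0.23, 0], [0, 0, 0.09, -0.22, 0], [0, 0, 0.09, -0.23, 0], [0, 0, 0.1, -0.22, 0], [0, 0, 0.1, -0.22, 0], [0, 0, 0.11, -0.21, 0]]]'

```text
t: 10.12
ee_pos: [494.0, 129.3, 181.7]
ee_rot: [-2.274, -2.167, 0.001]
contact_force: [-3.0, -0.4, -4.8]
finger_gap: 9.8
```

```bash
python3 fit.py 0.65 8 0.7
```

```text
L,u0,w0 [1.9623e+02 3.4000e-01 4.0000e-02] res [-0.35 -0.18  0.14  0.06  0.21  0.34  0.04]
th 0.0 push mm -0.0 pull 0.7
th 0.147 push mm 1.84 pull 0.61
th 0.297 push mm 1.15 pull -0.22
th 0.466 push mm 1.87 pull -0.18
now [493.9759911622979, 129.33070743324208, 181.6877323687157, -3.033469445315681, -0.36511739900248885, -4.760525979387378] 9.815563123199194 u,w 22.200706016107485 89.7877323687157
[[0, 0, 0.1, -0.19, 0], [0, 0, 0.11, -0.19, 0], [0, 0, 0.11, -0.19, 0], [0, 0, 0.11, -0.19, 0], [0, 0, 0.12, -0.18, 0], [0, 0, 0.12, -0.19, 0], [0, 0, 0.13, -0.17, 0], [0, 0, 0.13, -0.18, 0]]
```

Emit:
drive_tool --deltas '[[[0, 0, 0.1, -0.19, 0], [0, 0, 0.11, -0.19, 0], [0, 0, 0.11, -0.19, 0], [0, 0, 0.11, -0.19, 0], [0, 0, 0.12, -0.18, 0], [0, 0, 0.12, -0.19, 0], [0, 0, 0.13, -0.17, 0], [0, 0, 0.13, -0.18, 0]]]'

```text
t: 11.12
ee_pos: [512.6, 128.4, 211.2]
ee_rot: [-2.274, -2.167, 0.001]
contact_force: [-3.0, -0.9, -2.8]
finger_gap: 9.8
```

```bash
python3 fit.py 0.85 9 0.2
```

```text
L,u0,w0 [1.9666e+02 3.5000e-01 4.0000e-02] res [-0.35 -0.18  0.13  0.02  0.03  0.23  0.35  0.04]
th 0.0 push mm -0.0 pull 0.7
th 0.147 push mm 1.84 pull 0.61
th 0.297 push mm 1.15 pull -0.22
th 0.465 push mm 1.87 pull -0.19
th 0.645 push mm 1.35 pull -0.23
now [512.6391385925295, 128.41683913073976, 211.19393229543266, -3.0261758293271557, -0.9099227523339872, -2.8093897786654534] 9.79697017770978 u,w 40.88532334794299 119.29393229543265
[[0, 0, 0.13, -0.17, 0], [0, 0, 0.14, -0.17, 0], [0, 0, 0.14, -0.17, 0], [0, 0, 0.14, -0.16, 0], [0, 0, 0.15, -0.16, 0], [0, 0, 0.15, -0.15, 0], [0, 0, 0.15, -0.16, 0], [0, 0, 0.16, -0.15, 0], [0, 0, 0.16, -0.14, 0]]
```

Emit:
drive_tool --deltas '[[[0, 0, 0.13, -0.17, 0], [0, 0, 0.14, -0.17, 0], [0, 0, 0.14, -0.17, 0], [0, 0, 0.14, -0.16, 0], [0, 0, 0.15, -0.16, 0], [0, 0, 0.15, -0.15, 0], [0, 0, 0.15, -0.16, 0], [0, 0, 0.16, -0.15, 0], [0, 0, 0.16, -0.14, 0]]]'

```text
t: 12.25
ee_pos: [539.1, 127.1, 239.8]
ee_rot: [-2.274, -2.167, 0.001]
contact_force: [-1.1, -3.0, -0.3]
finger_gap: 9.6
```

```bash
python3 fit.py 1.1 11 -0.2
```

```text
L,u0,w0 [1.9683e+02 3.6000e-01 3.0000e-02] res [-0.34 -0.17  0.13  0.01  0.    0.02  0.24  0.36  0.03]
th 0.0 push mm -0.0 pull 0.7
th 0.147 push mm 1.84 pull 0.61
th 0.296 push mm 1.15 pull -0.22
th 0.464 push mm 1.87 pull -0.19
th 0.645 push mm 1.35 pull -0.23
th 0.849 push mm 0.31 pull -0.13
now [539.1381758475842, 127.1262697394551, 239.78178748290853, -1.1035404989661632, -2.9592038407498213, -0.33478366346000377] 9.608760230966471 u,w 67.41450908907323 147.88178748290852
[[0, 0, 0.17, -0.15, 0], [0, 0, 0.17, -0.14, 0], [0, 0, 0.17, -0.13, 0], [0, 0, 0.18, -0.14, 0], [0, 0, 0.18, -0.13, 0], [0, 0, 0.19, -0.12, 0], [0, 0, 0.18, -0.12, 0], [0, 0, 0.19, -0.12, 0], [0, 0, 0.19, -0.11, 0], [0, 0, 0.2, -0.11, 0], [0, 0, 0.2, -0.1, 0]]
```

Emit:
drive_tool --deltas '[[[0, -0.01, 0.17, -0.15, 0], [0, -0.01, 0.17, -0.14, 0], [0, -0.01, 0.17, -0.13, 0], [0, 0, 0.18, -0.14, 0], [0, 0, 0.18, -0.13, 0], [0, 0, 0.19, -0.12, 0], [0, 0, 0.18, -0.12, 0], [0, 0, 0.19, -0.12, 0], [0, 0, 0.19, -0.11, 0], [0, 0, 0.2, -0.11, 0], [0, 0, 0.2, -0.1, 0]]]'

```text
t: 13.62
ee_pos: [579.5, 124.6, 267.1]
ee_rot: [-2.274, -2.167, 0.0]
contact_force: [0.4, 1.4, -2.0]
finger_gap: 10.1
```

```bash
python3 fit.py 1.35 11 -0.7
```

```text
L,u0,w0 [1.9565e+02 3.0000e-01 1.2000e-01] res [-0.4  -0.23  0.1   0.04  0.14  0.32 -0.24  0.18  0.3   0.12]
th -0.0 push mm 0.0 pull 0.7
th 0.148 push mm 1.84 pull 0.61
th 0.298 push mm 1.15 pull -0.22
th 0.467 push mm 1.87 pull -0.18
th 0.648 push mm 1.35 pull -0.23
th 0.853 push mm 0.31 pull -0.13
th 1.104 push mm 0.19 pull 0.64
now [579.4728429263773, 124.64663161082677, 267.1448757219203, 0.41511097438219363, 1.3504567717868305, -1.9735117825958777] 10.116140568724324 u,w 107.81979719754598 175.2448757219203
[[0, 0, 0.2, -0.09, 0], [0, 0, 0.19, -0.09, 0], [0, 0, 0.2, -0.08, 0], [0, 0, 0.2, -0.08, 0], [0, 0, 0.2, -0.08, 0], [0, 0, 0.21, -0.07, 0], [0, 0, 0.2, -0.06, 0], [0, 0, 0.21, -0.06, 0], [0, 0, 0.21, -0.06, 0], [0, 0, 0.21, -0.05, 0], [0, 0, 0.21, -0.05, 0]]
```

Emit:
drive_tool --deltas '[[[0, 0, 0.2, -0.09, 0], [0, 0, 0.19, -0.09, 0], [0, 0, 0.2, -0.08, 0], [0, 0, 0.2, -0.08, 0], [0, 0, 0.2, -0.08, 0], [0, 0, 0.21, -0.07, 0], [0, 0, 0.2, -0.06, 0], [0, 0, 0.21, -0.06, 0], [0, 0, 0.21, -0.06, 0]]]'

```text
t: 14.75
ee_pos: [615.8, 122.8, 280.5]
ee_rot: [-2.274, -2.167, 0.001]
contact_force: [-0.2, 0.5, -1.3]
finger_gap: 9.4
```

```bash
python3 fit.py 1.5 9 -1.0
```

```text
L,u0,w0 [1.9506e+02 2.6000e-01 1.9000e-01] res [-0.44 -0.28  0.06  0.04  0.18  0.44 -0.   -0.25  0.15  0.26  0.19]
th -0.0 push mm 0.0 pull 0.7
th 0.148 push mm 1.84 pull 0.61
th 0.299 push mm 1.15 pull -0.22
th 0.468 push mm 1.87 pull -0.18
th 0.65 push mm 1.35 pull -0.22
th 0.855 push mm 0.31 pull -0.13
th 1.106 push mm 0.19 pull 0.64
th 1.305 push mm 0.18 pull 0.39
now [615.7784574637241, 122.8036570581752, 280.4784641849648, -0.18890881111482233, 0.4800053397151314, -1.2825834809905876] 9.40424668887329 u,w 144.17030777597517 188.57846418496482
[[0, 0, 0.2, -0.05, 0], [0, 0, 0.2, -0.05, 0], [0, 0, 0.2, -0.04, 0], [0, 0, 0.2, -0.03, 0], [0, 0, 0.21, -0.04, 0], [0, 0, 0.2, -0.02, 0], [0, 0, 0.2, -0.03, 0], [0, 0, 0.21, -0.02, 0], [0, 0, 0.2, -0.01, 0]]
```

Emit:
drive_tool --deltas '[[[0, 0, 0.2, -0.05, 0], [0, 0, 0.2, -0.05, 0], [0, 0, 0.2, -0.04, 0], [0, 0, 0.2, -0.03, 0], [0, 0, 0.2, -0.04, 0], [0, 0, 0.2, -0.02, 0], [0, 0, 0.2, -0.03, 0], [0, 0, 0.2, -0.02, 0], [0, 0, 0.2, -0.01, 0]]]'

```text
t: 15.88
ee_pos: [651.7, 121.1, 286.2]
ee_rot: [-2.274, -2.167, 0.001]
contact_force: [1.1, -1.5, -1.2]
finger_gap: 9.3
```

```bash
python3 fit.py 1.66 10 -1.0
```

```text
L,u0,w0 [194.49   0.22   0.31] res [-0.48 -0.33  0.02  0.01  0.2   0.52  0.19  0.05 -0.38  0.12  0.22  0.31]
th -0.001 push mm 0.0 pull 0.7
th 0.148 push mm 1.84 pull 0.61
th 0.299 push mm 1.15 pull -0.22
th 0.469 push mm 1.87 pull -0.18
th 0.651 push mm 1.35 pull -0.22
th 0.857 push mm 0.32 pull -0.13
th 1.109 push mm 0.19 pull 0.64
th 1.308 push mm 0.18 pull 0.39
th 1.498 push mm -0.36 pull 0.41
now [651.731162167328, 121.0585133291971, 286.19089591677425, 1.0982336428863675, -1.4988817333410893, -1.1583264158791788] 9.330532655730872 u,w 180.16363613292572 194.29089591677425
[[0, 0, 0.15, -0.01, 0], [0, 0, 0.16, -0.0, 0], [0, 0, 0.15, -0.01, 0], [0, 0, 0.16, 0.0, 0], [0, 0, 0.15, 0.0, 0], [0, 0, 0.16, 0.01, 0], [0, 0, 0.15, 0.0, 0], [0, 0, 0.16, 0.01, 0], [0, 0, 0.15, 0.01, 0], [0, 0, 0.16, 0.02, 0]]
```

Emit:
drive_tool --deltas '[[[0, 0, 0.15, -0.01, 0], [0, 0, 0.16, 0, 0], [0, 0, 0.15, -0.01, 0], [0, 0, 0.16, 0, 0], [0, 0, 0.15, 0, 0], [0, 0, 0.16, 0.01, 0], [0, 0, 0.15, 0, 0], [0, 0, 0.16, 0.01, 0], [0, 0, 0.15, 0.01, 0], [0, 0, 0.15, 0.02, 0]]]'

```text
t: 17.12
ee_pos: [682.6, 119.6, 285.6]
ee_rot: [-2.274, -2.167, 0.0]
contact_force: [2.3, -2.7, -1.9]
finger_gap: 9.5
```

```bash
python3 fit.py 1.73 7 -0.5
```

```text
L,u0,w0 [1.9398e+02 1.8000e-01 4.6000e-01] res [-0.52 -0.38 -0.04 -0.03  0.18  0.56  0.33  0.28 -0.05 -0.51  0.1   0.18
  0.46]
th -0.002 push mm 0.0 pull 0.7
th 0.147 push mm 1.84 pull 0.61
th 0.299 push mm 1.15 pull -0.22
th 0.469 push mm 1.87 pull -0.18
th 0.653 push mm 1.35 pull -0.22
th 0.859 push mm 0.32 pull -0.12
th 1.111 push mm 0.19 pull 0.64
th 1.31 push mm 0.18 pull 0.39
th 1.501 push mm -0.36 pull 0.41
th 1.662 push mm -0.86 pull 0.54
now [682.6041845598417, 119.56164424797493, 285.6331013820757, 2.2857859319593405, -2.7371846848251757, -1.8599436987327063] 9.501032976483026 u,w 211.07146061446704 193.73310138207572
[[0, 0, 0.1, 0.01, 0], [0, 0, 0.09, 0.02, 0], [0, 0, 0.1, 0.01, 0], [0, 0, 0.09, 0.02, 0], [0, 0, 0.1, 0.01, 0], [0, 0, 0.09, 0.02, 0], [0, 0, 0.09, 0.02, 0]]
```

Emit:
drive_tool --deltas '[[[0, 0, 0.1, 0.01, 0], [0, 0, 0.09, 0.02, 0], [0, 0, 0.09, 0.01, 0], [0, 0, 0.09, 0.02, 0], [0, 0, 0.08, 0.01, 0], [0, 0, 0.08, 0.02, 0], [0, 0, 0.06, 0.02, 0]]]'

```text
t: 18.0
ee_pos: [693.1, 119.1, 283.6]
ee_rot: [-2.273, -2.166, 0.004]
contact_force: [-7.2, -4.7, 2.1]
finger_gap: 9.6
```

```bash
python3 fit.py 1.75 4 0 | tail -3
```

```text
th 1.702 push mm 2.41 pull -0.4
now [693.1165631507943, 119.1394835241415, 283.6490105664238, -7.229067008071269, -4.683710355794974, 2.142580481003856] 9.588788613403382 u,w 221.59148806585452 191.74901056642378
[[0, 0, 0.09, 0.01, 0], [0, 0, 0.08, 0.01, 0], [0, 0, 0.09, 0.01, 0], [0, 0, 0.09, 0.01, 0]]
```

Emit:
drive_tool --deltas '[[[0, 0, -0.08, 0, 0], [0, 0, 0, 0, 0]]]'

```text
t: 18.25
ee_pos: [691.8, 119.2, 283.8]
ee_rot: [-2.273, -2.166, 0.002]
contact_force: [-4.8, -4.1, 0.7]
finger_gap: 9.4
```

```bash
python3 fit.py | tail -1;python3 - <<'E'
from h import *
print(bot.sense()['q'],bot.sense()['contact_force'])
for c in ['scene','wrist','top']: save(viewer.camera(c),c+'4')
a=cv2.imread('pics/scene4.png')[140:350,150:380]
cv2.imwrite('pics/z4.png',cv2.convertScaleAbs(cv2.resize(a,None,fx=2.6,fy=2.6,interpolation=cv2.INTER_CUBIC),alpha=1.5))
E
```

```text
now [691.7915397365978, 119.16780514006687, 283.8474498947966, -4.785353023366823, -4.083538038821766, 0.6813880611522992] 9.446378086268833 u,w 221.59148806585452 191.74901056642378
[ 2.48263068e-03  6.55180275e-01  6.70081389e-01 -2.00366824e-04
  1.81821957e+00  5.06299877e-02] [-4.78535302 -4.08353804  0.68138806]
```

View pics/z4.png

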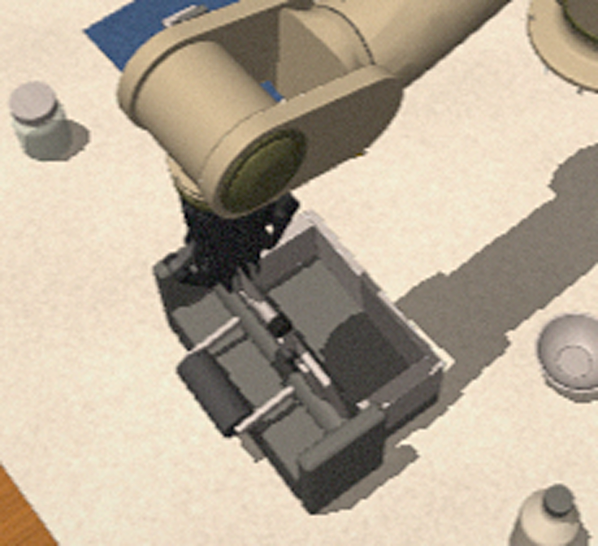

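View pics/wrist4.png

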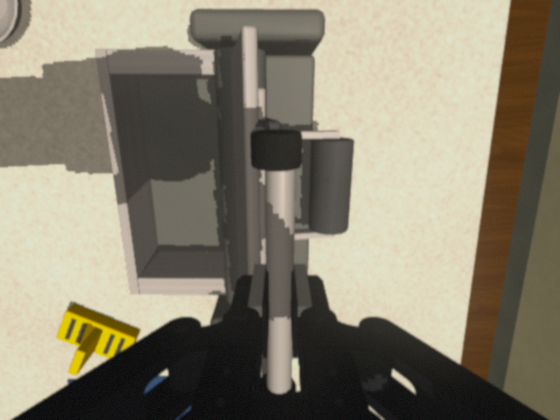

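Emit:
drive_tool --deltas '[[[0, -0.05, -0.06, 0, 0], [0, 0, -0.02, 0, 0], [0, 0, 0, 0, 0]]]'

```text
t: 18.77
ee_pos: [690.9, 118.8, 283.7]
ee_rot: [-2.273, -2.168, -0.001]
contact_force: [-1.5, 0.5, 1.3]
finger_gap: 9.7
```

Emit:
drive_tool --deltas '[[[0, 0, -0.02, 0, 0], [8, 0, 0, 0, 0], [14, 0, 0, 0, 0], [20, 0, 0, 0, 0], [30, 0, 0, 0, 0], [50, 0, 0, 0, 0], [50, 0, 0, 0, 0]]]'

```text
t: 19.65
ee_pos: [690.6, 118.2, 283.5]
ee_rot: [2.274, 2.167, -0.0]
contact_force: [-0.2, -0.7, 0.7]
finger_gap: 43.0
```

Run:
```python
from h import *
print(bot.sense()['finger_gap'],bot.sense()['contact_force'])
save(viewer.camera('wrist'),'w5')
```

```text
42.9767378315783 [-0.21313007 -0.68634045  0.72411542]
```

View pics/w5.png

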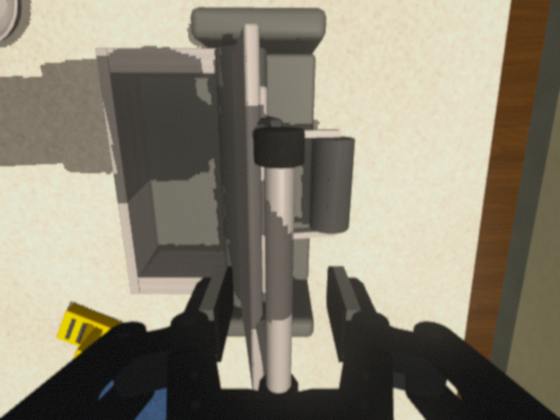

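The lid stays open on its own with the fingers off it. The tank's front outer rim corners in this view are at about (97,50) and (131,293).

Run:
```python
from h import *
np.set_printoptions(precision=1,suppress=True)
im=cv2.imread('pics/w5.png')[30:310,80:250]
cv2.imwrite('pics/z5.png',cv2.convertScaleAbs(cv2.resize(im,None,fx=2.1,fy=2.1,interpolation=cv2.INTER_CUBIC),alpha=1.3))
s=bot.sense()
for p in ([97,50],[131,293],[109,73],[138,278]): print(p,atz('wrist',p,100,s))
```

```text
[97, 50] [538.9 246.8 100. ]
[131, 293] [525.2  10.1 100. ]
[109, 73] [545.6 228.1 100. ]
[138, 278] [535.9  27.6 100. ]
```

View pics/z5.png

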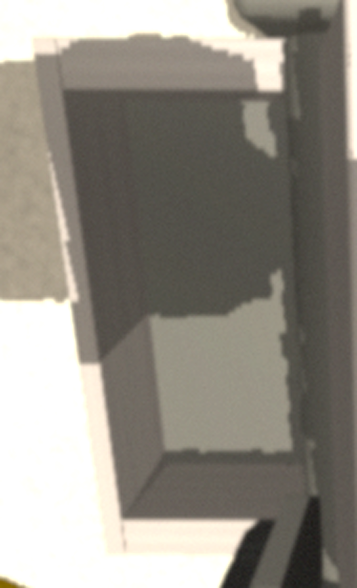

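Run:
```python
from plan import *
s=bot.sense();R=cv2.Rodrigues(s['ee_rot'])[0]
p=s['ee_pos']+np.array([0,0,60])
r,p,R=plan(p,R,[480,-240,270],np.radians(84),.98,.9)
r2,p,R=plan(p,R,[447,-324,200],np.radians(84),.98,.9)
print(len(r),len(r2));[print([50]+x,end=',') for x in r+r2];print(p)
```

```text
20 5
[50, -0.98, -0.51, 0.2, -0.9],[50, -0.98, -0.73, 0.22, -0.9],[50, -0.96, -0.98, 0.24, -0.9],[50, -0.69, -0.98, 0.21, -0.9],[50, -0.48, -0.98, 0.19, -0.9],[50, -0.31, -0.98, 0.18, -0.9],[50, -0.14, -0.98, 0.18, -0.9],[50, 0.01, -0.98, 0.17, -0.9],[50, 0.17, -0.98, 0.18, -0.9],[50, 0.33, -0.98, 0.18, -0.58],[50, 0.45, -0.98, 0.19, 0.0],[50, 0.45, -0.98, 0.19, 0.0],[50, 0.45, -0.98, 0.19, 0.0],[50, 0.44, -0.98, 0.19, 0.0],[50, 0.45, -0.98, 0.19, 0.0],[50, 0.44, -0.98, 0.19, 0.0],[50, 0.45, -0.98, 0.19, 0.0],[50, 0.44, -0.98, 0.19, 0.0],[50, 0.45, -0.98, 0.19, 0.0],[50, 0.02, -0.06, 0.02, 0.0],[50, 0.27, -0.98, 0.79, 0.0],[50, 0.27, -0.98, 0.79, 0.0],[50, 0.27, -0.98, 0.78, 0.0],[50, 0.28, -0.98, 0.79, 0.0],[50, 0.12, -0.43, 0.35, 0.0],[ 446.98548967 -323.9442282   199.92645026]
```

Emit:
drive_tool --deltas '[[[50, 0, 0, -1, 0], [50, 0, 0, -1, 0], [50, 0, 0, -1, 0], [50, -0.98, -0.51, 0.2, -0.9], [50, -0.98, -0.73, 0.22, -0.9], [50, -0.96, -0.98, 0.24, -0.9], [50, -0.69, -0.98, 0.21, -0.9], [50, -0.48, -0.98, 0.19, -0.9], [50, -0.31, -0.98, 0.18, -0.9], [50, -0.14, -0.98, 0.18, -0.9], [50, 0, -0.98, 0.18, -0.9], [50, 0.17, -0.98, 0.18, -0.9]]]'

```text
t: 21.2
ee_pos: [589.2, -54.4, 307.9]
ee_rot: [0.314, 3.126, -0.0]
contact_force: [-0.7, 0.4, 1.8]
finger_gap: 42.3
```

Emit:
drive_tool --deltas '[[[50, 0.33, -0.98, 0.18, -0.58], [50, 0.45, -0.98, 0.19, 0], [50, 0.45, -0.98, 0.19, 0], [50, 0.45, -0.98, 0.19, 0], [50, 0.45, -0.98, 0.19, 0], [50, 0.45, -0.98, 0.19, 0], [50, 0.45, -0.98, 0.19, 0], [50, 0.45, -0.98, 0.19, 0], [50, 0.45, -0.98, 0.19, 0], [50, 0.45, -0.98, 0.19, 0], [50, 0.27, -0.98, 0.79, 0], [50, 0.27, -0.98, 0.79, 0]]]'

```text
t: 22.7
ee_pos: [464.8, -277.5, 238.2]
ee_rot: [0.168, 3.137, -0.001]
contact_force: [-0.6, 0.5, -0.0]
finger_gap: 42.8
```

Emit:
drive_tool --deltas '[[[50, 0.27, -0.98, 0.79, 0], [50, 0.27, -0.98, 0.79, 0], [50, 0.12, -0.45, 0.35, 0], [50, 0, 0, 0, 0]]]'

```text
t: 23.2
ee_pos: [447.0, -323.6, 199.5]
ee_rot: [-0.165, -3.137, -0.001]
contact_force: [-0.9, -0.4, 0.0]
finger_gap: 42.7
```

Run:
```python
from h import *
np.set_printoptions(precision=1,suppress=True)
s=bot.sense();im=viewer.camera('wrist');save(im,'w6')
print(s['t'],s['ee_pos'],s['q'])
for l,z in (('cassette_handle',47),('cassette',1)):
  for r in pinpoint('wrist',l): print(l,r['point'],r['conf'],atz('wrist',r['point'],z,s))
save(viewer.camera('scene'),'scene6')
```

```text
23.2 [ 447.  -323.6  199.5] [-0.8  0.4  1.3  0.   1.4 -2.3]
cassette_handle [537.5, 139.1] 0.84 [ 419.8 -103.4   47. ]
cassette_handle [274.7, 186.7] 0.63 [ 437.2 -327.    47. ]
cassette_handle [274.9, 197.4] 0.61 [ 446.9 -327.9   47. ]
cassette [271.4, 182.6] 0.74 [ 443.5 -331.7    1. ]
cassette [505.2, 136.7] 0.58 [ 422.3 -101.7    1. ]
```

View pics/w6.png

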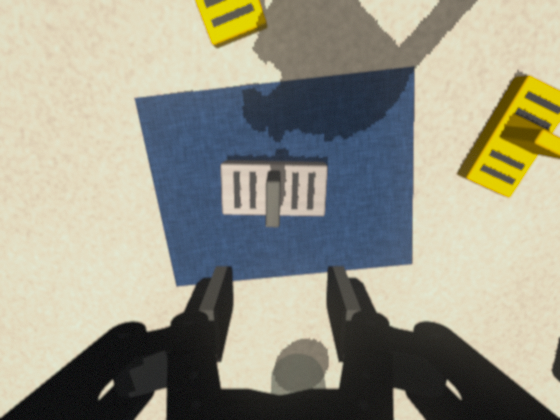

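View pics/scene6.png

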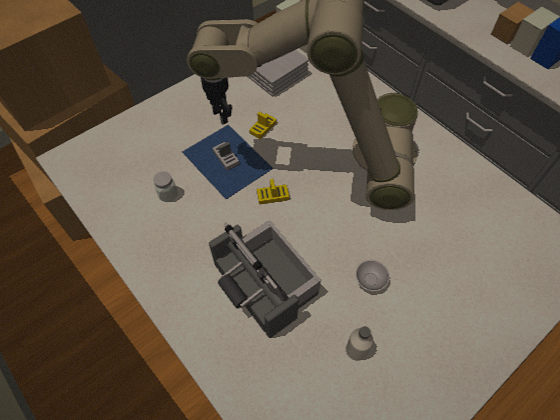

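The lid stands open by itself. The wrist view shows the cassette almost aligned with the tool, at about (274,187) with its handle along the image columns. I'll zoom in to refine that.

Run:
```python
import cv2
a=cv2.imread('pics/w6.png')[140:240,205:345]
cv2.imwrite('pics/z6.png',cv2.resize(a,None,fx=5,fy=5,interpolation=cv2.INTER_CUBIC))
```

```text
(no output)
```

View pics/z6.png

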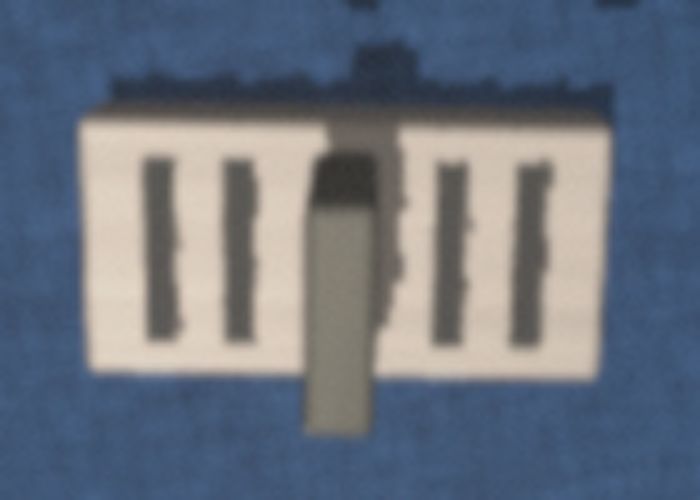

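Run:
```python
from h import *
np.set_printoptions(precision=2,suppress=True)
s=bot.sense();R=cv2.Rodrigues(s['ee_rot'])[0]
f=lambda x,y,z:(lambda q:(q,R.T@(q-s['ee_pos'])))(atz('wrist',[205+x/5,140+y/5],z,s))
B=[f(*c,23) for c in ((80,122),(612,128),(600,380),(90,373))]
H=[f(*c,71) for c in ((308,205),(374,205),(372,436),(304,434))]
for b in B+H: print(b[0],b[1])
print('box c',np.mean([b[1] for b in B],0),'handle c',np.mean([b[1] for b in H],0),np.mean([b[0] for b in H],0))
```

```text
[ 417.72 -374.88   23.  ] [ 24.56 -54.73 177.54]
[ 429.06 -276.53   23.  ] [ 23.43  44.28 177.48]
[ 478.2  -281.86   23.  ] [-26.    44.04 177.52]
[ 466.52 -380.59   23.  ] [-24.57 -55.36 177.58]
[ 427.28 -331.53   71.  ] [ 19.48 -10.65 129.52]
[ 428.37 -320.99   71.  ] [ 19.48  -0.05 129.51]
[ 467.62 -325.4    71.  ] [-20.01  -0.39 129.55]
[ 466.09 -336.69   71.  ] [-19.65 -11.78 129.55]
box c [ -0.64  -5.44 177.53] handle c [ -0.17  -5.71 129.53] [ 447.34 -328.65   71.  ]
```

Emit:
drive_tool --deltas '[[[50, -0.02, -0.28, 1, 0.07], [50, 0, 0, 1, 0], [50, 0, 0, 1, 0], [50, 0, 0, 1, 0], [50, 0, 0, 1, 0], [50, 0, 0, 1, 0], [50, 0, 0, 1, 0], [50, 0, 0, 1, 0], [45, 0, 0, 0.43, 0], [30, 0, 0, 0, 0], [24, 0, 0, 0, 0], [24, 0, 0, 0, 0]]]'

```text
t: 24.9
ee_pos: [447.3, -329.1, 32.0]
ee_rot: [0.182, 3.135, -0.001]
contact_force: [0.5, 0.5, 1.2]
finger_gap: 20.3
```

Run:
```python
from h import *
s=bot.sense();print(s['ee_pos'],s['finger_gap'],s['contact_force']);save(viewer.camera('wrist'),'w7')
```

```text
[ 447.32398562 -329.05502095   32.01609664] 20.28704583144941 [0.46813113 0.50975119 1.24397177]
```

View pics/w7.png

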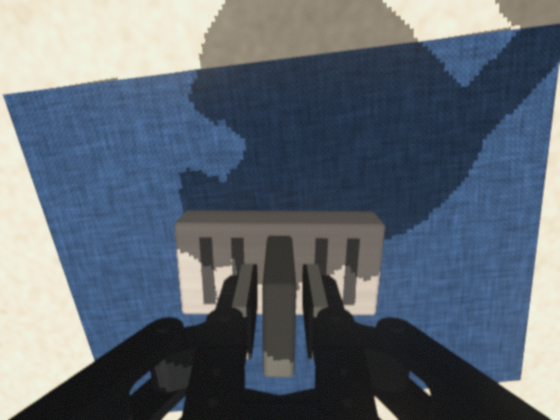

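The handle is centred between the pads, at column 279. Closing and lifting slightly.

Emit:
drive_tool --deltas '[[[10, 0, 0, 0, 0], [0, 0, 0, 0, 0], [0, 0, 0, 0, 0], [0, 0, 0, 0, 0], [0, 0, 0, -0.2, 0], [0, 0, 0, -0.5, 0], [0, 0, 0, -0.8, 0], [0, 0, 0, 0, 0]]]'

```text
t: 25.95
ee_pos: [447.5, -329.3, 62.5]
ee_rot: [0.182, 3.135, -0.003]
contact_force: [-0.5, -0.0, -2.5]
finger_gap: 11.3
```

Run:
```python
from plan import *
s=bot.sense();print(s['ee_pos'],s['finger_gap'],s['contact_force']);save(viewer.camera('wrist'),'w8')
R=cv2.Rodrigues(s['ee_rot'])[0]
print(R)
```

```text
[ 447.46945868 -329.26429181   62.46784463] 11.258272163743401 [-0.46630864 -0.04999519 -2.53441627]
[[-0.99324553  0.1160201   0.00162968]
 [ 0.11601715  0.99324558 -0.00179748]
 [-0.00182722 -0.00159627 -0.99999706]]
```

View pics/w8.png

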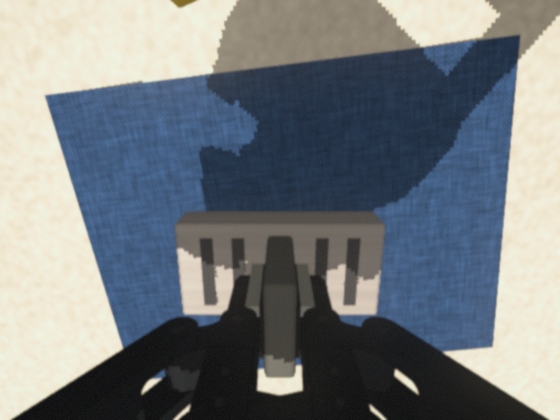

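Run:
```python
from plan import *
s=bot.sense();R=cv2.Rodrigues(s['ee_rot'])[0]
p=s['ee_pos']+np.array([0,0,100])
r,p,R=plan(p,R,[590,125,190],np.radians(87),.9,.05)
print(len(r));[print([0]+x,end=',') for x in r];print(p)
```

```text
26
[0, -0.17, 0.9, -0.06, -0.05],[0, -0.18, 0.9, -0.05, -0.05],[0, -0.19, 0.9, -0.06, -0.05],[0, -0.2, 0.9, -0.06, -0.05],[0, -0.2, 0.9, -0.05, -0.05],[0, -0.21, 0.9, -0.06, -0.05],[0, -0.22, 0.9, -0.06, -0.05],[0, -0.23, 0.9, -0.06, -0.02],[0, -0.23, 0.9, -0.05, 0.0],[0, -0.23, 0.9, -0.06, 0.0],[0, -0.23, 0.9, -0.05, 0.0],[0, -0.23, 0.9, -0.06, 0.0],[0, -0.23, 0.9, -0.05, 0.0],[0, -0.23, 0.9, -0.06, 0.0],[0, -0.23, 0.9, -0.05, 0.0],[0, -0.24, 0.9, -0.06, 0.0],[0, -0.23, 0.9, -0.05, 0.0],[0, -0.24, 0.9, -0.06, 0.0],[0, -0.23, 0.9, -0.05, 0.0],[0, -0.24, 0.9, -0.06, 0.0],[0, -0.23, 0.9, -0.05, 0.0],[0, -0.24, 0.9, -0.06, 0.0],[0, -0.23, 0.9, -0.05, 0.0],[0, -0.24, 0.9, -0.06, 0.0],[0, -0.23, 0.9, -0.05, 0.0],[0, -0.16, 0.59, -0.04, 0.0],[590.04818495 124.96659342 190.03067163]
```

Emit:
drive_tool --deltas '[[[0, 0, 0, -0.9, 0], [0, 0, 0, -1, 0], [0, 0, 0, -1, 0], [0, 0, 0, -1, 0], [0, -0.08, 0.4, -1, -0.05], [0, -0.17, 0.9, -0.1, -0.05], [0, -0.18, 0.9, -0.05, -0.05], [0, -0.19, 0.9, -0.06, -0.05], [0, -0.2, 0.9, -0.06, -0.05], [0, -0.2, 0.9, -0.05, -0.05], [0, -0.21, 0.9, -0.06, -0.05], [0, -0.22, 0.9, -0.06, -0.02]]]'

```text
t: 27.5
ee_pos: [487.5, -196.5, 168.2]
ee_rot: [0.081, 3.141, -0.0]
contact_force: [0.3, 0.1, -2.0]
finger_gap: 11.9
```

Emit:
drive_tool --deltas '[[[0, -0.23, 0.9, -0.05, 0], [0, -0.23, 0.9, -0.05, 0], [0, -0.23, 0.9, -0.05, 0], [0, -0.23, 0.9, -0.05, 0], [0, -0.23, 0.9, -0.05, 0], [0, -0.23, 0.9, -0.05, 0], [0, -0.23, 0.9, -0.05, 0], [0, -0.23, 0.9, -0.05, 0], [0, -0.23, 0.9, -0.05, 0], [0, -0.23, 0.9, -0.05, 0], [0, -0.23, 0.9, -0.05, 0], [0, -0.23, 0.9, -0.05, 0]]]'

```text
t: 29.0
ee_pos: [553.8, 16.4, 180.1]
ee_rot: [-0.081, -3.14, -0.0]
contact_force: [0.2, -0.4, -2.4]
finger_gap: 11.3
```

Run:
```python
from plan import *
s=bot.sense();R=cv2.Rodrigues(s['ee_rot'])[0];print(s['ee_pos'],s['finger_gap'],np.degrees(np.arctan2(R[1,1],R[0,1])))
r,p,R=plan(s['ee_pos'],R,[590,125,190],np.radians(87),.9,.05)
print(len(r));[print([0]+x,end=',') for x in r];print(p)
```

```text
[553.78093786  16.38067131 180.14797637] 11.317039556324708 87.03652677094418
7
[0, -0.25, 0.9, -0.08, 0.0],[0, -0.25, 0.9, -0.08, 0.0],[0, -0.25, 0.9, -0.08, 0.0],[0, -0.25, 0.9, -0.08, 0.0],[0, -0.25, 0.9, -0.08, 0.0],[0, -0.25, 0.9, -0.08, 0.0],[0, -0.03, 0.12, -0.01, 0.0],[590.04809308 125.05064275 189.95056585]
```

Emit:
drive_tool --deltas '[[[0, -0.25, 0.9, 0, 0], [0, -0.25, 0.9, 0, 0], [0, -0.25, 0.9, 0, 0], [0, -0.25, 0.9, 0, 0], [0, -0.25, 0.9, 0, 0], [0, -0.25, 0.7, 0, 0], [0, -0.03, 0.3, 0, 0], [0, 0, 0, 0, 0]]]'

```text
t: 30.0
ee_pos: [589.6, 123.6, 180.0]
ee_rot: [-0.081, -3.14, 0.0]
contact_force: [-0.4, -0.5, -1.9]
finger_gap: 10.9
```

Run:
```python
from h import *
np.set_printoptions(precision=1,suppress=True)
s=bot.sense();print(s['ee_pos']);save(viewer.camera('wrist'),'w9');save(viewer.camera('top'),'top9')
a=cv2.imread('pics/top9.png')[90:240,180:330]
cv2.imwrite('pics/z9.png',cv2.convertScaleAbs(cv2.resize(a,None,fx=4,fy=4,interpolation=cv2.INTER_CUBIC),alpha=1.4))
```

```text
[589.6 123.6 180. ]
```

View pics/w9.png

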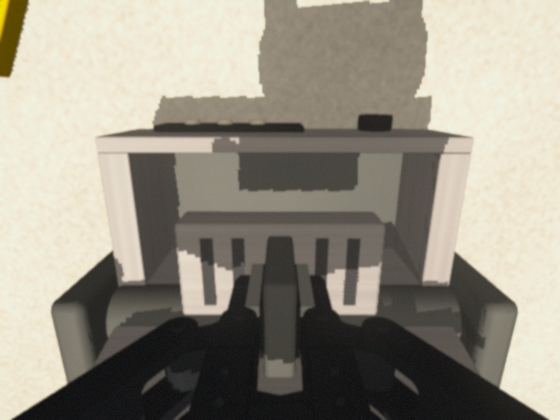

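View pics/z9.png

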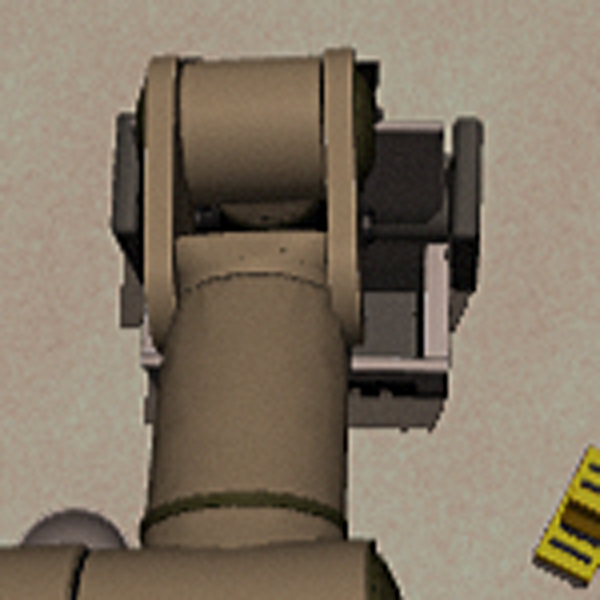

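Run:
```python
from h import *
np.set_printoptions(precision=1,suppress=True)
s=bot.sense();R=cv2.Rodrigues(s['ee_rot'])[0]
for p in ([98,137],[472,137],[131,152],[447,152]):
    q=atz('wrist',p,100,s);print(p,q,R.T@(q-s['ee_pos']))
save(viewer.camera('scene'),'scene9')
a=cv2.imread('pics/scene9.png')[140:350,170:400]
cv2.imwrite('pics/z10.png',cv2.convertScaleAbs(cv2.resize(a,None,fx=2.6,fy=2.6,interpolation=cv2.INTER_CUBIC),alpha=1.5))
```

```text
[98, 137] [524.8  11.3 100. ] [  58.9 -115.    80.2]
[472, 137] [537.2 247.4 100. ] [ 58.8 121.4  80.1]
[131, 152] [535.2  30.4 100. ] [ 49.4 -95.4  80.2]
[447, 152] [545.8 232.5 100. ] [ 49.4 107.   80.1]
```

View pics/z10.png

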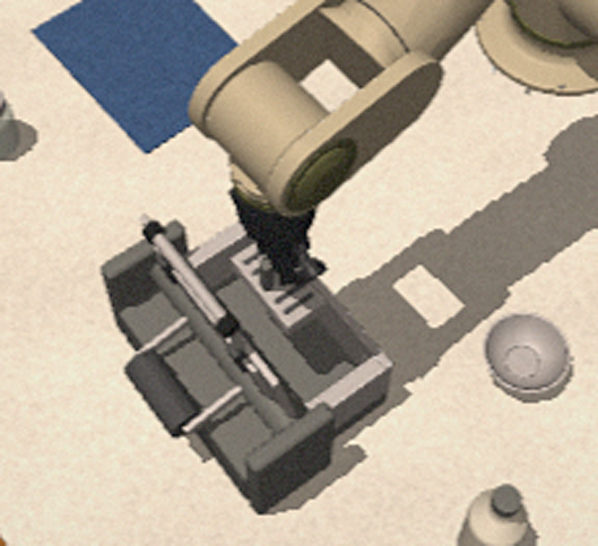

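Emit:
drive_tool --deltas '[[[0, 0.25, 0.2, 0.3, 0], [0, 0, 0, 0.6, 0], [0, 0, 0, 0.7, 0], [0, 0, 0, 0.7, 0], [0, 0, 0, 0.7, 0], [0, 0, 0, 0.7, 0], [0, 0, 0, 0.7, 0], [0, 0, 0, 0.5, 0], [0, 0, 0, 0.3, 0], [0, 0, 0, 0, 0]]]'

```text
t: 31.4
ee_pos: [584.8, 127.7, 75.9]
ee_rot: [-0.081, -3.14, 0.0]
contact_force: [0.1, -0.1, -1.2]
finger_gap: 11.3
```

Run:
```python
from h import *
s=bot.sense();print(s['ee_pos'],s['contact_force']);save(viewer.camera('wrist'),'w10')
```

```text
[584.83748651 127.70825162  75.8817047 ] [ 0.08753012 -0.06188302 -1.15324165]
```

View pics/w10.png

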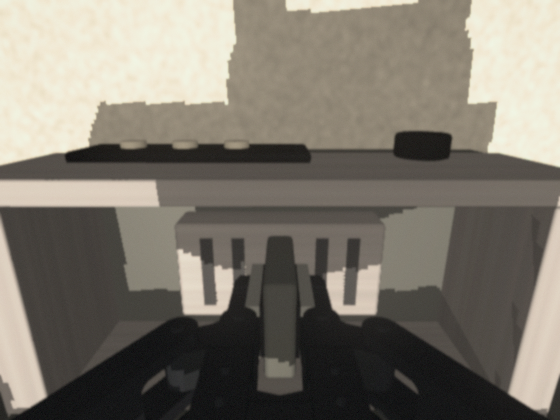

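The cassette is inside the tank walls and clear of them all round. Easing it down to contact.

Emit:
drive_tool --deltas '[[[0, 0, 0, 0.2, 0], [0, 0, 0, 0.2, 0], [0, 0, 0, 0.1, 0], [0, 0, 0, 0.05, 0], [0, 0, 0, 0, 0]]]'

```text
t: 32.08
ee_pos: [584.9, 127.7, 65.1]
ee_rot: [-0.081, -3.141, 0.0]
contact_force: [0.5, -0.3, -2.8]
finger_gap: 10.9
```

Emit:
drive_tool --deltas '[[[0, 0, 0, 0.05, 0], [0, 0, 0, 0.05, 0], [0, 0, 0, 0, 0]]]'

```text
t: 32.45
ee_pos: [584.8, 127.7, 63.0]
ee_rot: [-0.081, -3.14, 0.0]
contact_force: [0.2, 0.5, -2.1]
finger_gap: 11.7
```

Emit:
drive_tool --deltas '[[[0, 0, 0, 0.05, 0], [0, 0, 0, 0, 0]]]'

```text
t: 32.7
ee_pos: [584.8, 127.7, 62.0]
ee_rot: [-0.081, -3.14, 0.0]
contact_force: [0.2, -0.5, -1.8]
finger_gap: 11.3
```

Emit:
drive_tool --deltas '[[[0, 0, 0, 0.04, 0], [0, 0, 0, 0, 0]]]'

```text
t: 32.95
ee_pos: [584.9, 127.7, 61.8]
ee_rot: [0.081, 3.14, -0.0]
contact_force: [-1.9, 0.3, 5.1]
finger_gap: 11.2
```

The cassette is on the floor, with the force now +5 N. Opening gently.

Emit:
drive_tool --deltas '[[[10, 0, 0, -0.02, 0], [16, 0, 0, 0, 0], [22, 0, 0, 0, 0], [35, 0, 0, 0, 0], [45, 0, 0, 0, 0], [45, 0, 0, 0, 0]]]'

```text
t: 33.7
ee_pos: [584.9, 127.7, 61.7]
ee_rot: [-0.081, -3.141, -0.0]
contact_force: [0.8, -0.3, 0.5]
finger_gap: 38.5
```

Emit:
drive_tool --deltas '[[[45, 0, 0, -0.2, 0], [45, 0, 0, -0.5, 0], [45, 0, 0, -0.9, 0], [45, 0, 0, -1, 0], [45, 0, 0, -1, 0], [45, 0, 0, -1, 0], [45, 0, 0, -1, 0], [45, 0, 0, -1, 0], [45, 0, 0, -1, 0]]]'

```text
t: 34.83
ee_pos: [584.8, 127.7, 215.3]
ee_rot: [0.081, 3.14, 0.0]
contact_force: [-0.2, 0.4, -0.1]
finger_gap: 38.4
```

Emit:
drive_tool --deltas '[[[45, 1, 0, -0.8, 0], [45, 1, 0, -0.8, 0], [45, 1, 0, 0, 0], [45, 1, 0, 0, 0], [45, 1, 0, 0, 0], [45, 1, 0, 0, 0], [45, 0, 0, 0, 0]]]'

```text
t: 35.7
ee_pos: [464.3, 134.0, 246.7]
ee_rot: [0.081, 3.139, 0.0]
contact_force: [-0.1, 0.1, -0.2]
finger_gap: 38.0
```

Run:
```python
from h import *
np.set_printoptions(precision=1,suppress=True)
s=bot.sense();print(s['t'],s['ee_pos'],s['contact_force'],s['finger_gap']);save(viewer.camera('wrist'),'w11');save(viewer.camera('scene'),'scene11')
a=cv2.imread('pics/scene11.png')[140:350,170:400]
cv2.imwrite('pics/z11.png',cv2.convertScaleAbs(cv2.resize(a,None,fx=2.6,fy=2.6,interpolation=cv2.INTER_CUBIC),alpha=1.5))
for l,z in (('jar',0),('bottle',0),('dish',0),('cassette',30)):
  for r in pinpoint('scene',l): print(l,r['point'],r['conf'],atz('scene',r['point'],z))
```

```text
35.7 [464.3 134.  246.7] [-0.1  0.1 -0.2] 38.00574396128878
jar [170.8, 191.3] 0.72 [ 671.6 -328.     0. ]
bottle [353.5, 350.1] 0.67 [575.6 434.2   0. ]
dish [369.2, 279.0] 0.78 [392.6 313.5   0. ]
cassette [272.0, 191.8] 0.85 [429.2 -97.2  30. ]
cassette [265.2, 129.6] 0.76 [ 280.  -318.8   30. ]
cassette [280.6, 270.0] 0.59 [584.2 133.4  30. ]
```

View pics/w11.png

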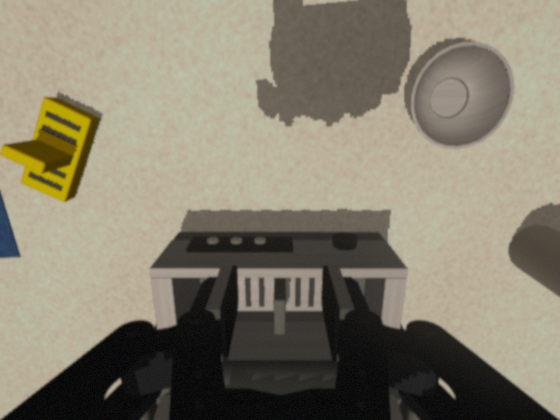

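View pics/z11.png

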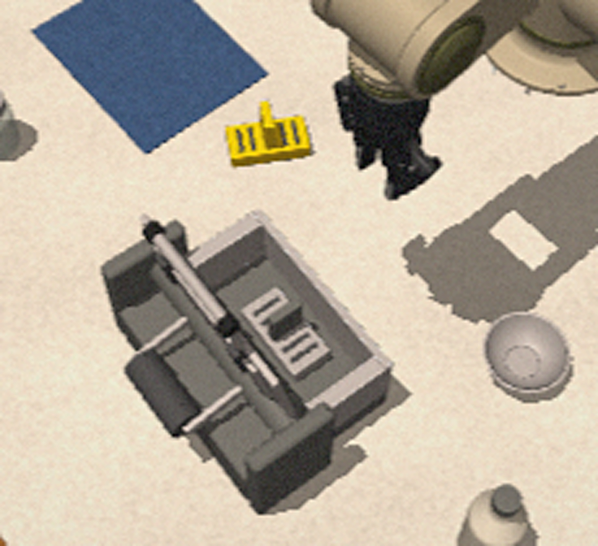

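The cassette sits flat on the tank floor, the lid is wide open on its own, and the bystanders are where they were. Handing in.

```bash
python3 -c "
from workcell import ticket
print(ticket.job_done())"
```

```text
the job is handed in; nothing more can be done
None
```

The lid is open and stays open by itself, and the cassette stands upright and flat on the tank floor. I handed the job in at about 36 s, with the gripper clear of everything.

- **Lid:** I gripped the bar centred and followed its arc by feel, which fitted a pivot about 194 mm behind the bar. I eased it past the balance point to the open stop. At each check the bar was displaced about 2.4 mm or less on its mounts (limit 4 mm), the most being against the stop. I eased that off to nearly zero before letting go. Pictures after release show the lid still open.
- **Cassette:** I lifted it by the handle (about 2.5 N). I lowered it into the tank until the force showed floor contact (about 5 N), then released it. The last pictures show it clear of the walls.
- **Bottle, jar and dish:** the last network readings put them within about 8 mm of the first ones, which is within the networks' scatter. Nothing in the pictures suggests they were touched.

**Disagreements:** my arc fit put the lid at about 1.70 rad at the stop, against the stated 1.75. I took it as the stop because the force built up there like a fixed stop, and the lid did not visibly move when released. The gripper also read a gap of 9 to 10 mm on the 12 mm bar, though the hold was firm.

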